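# Row up the sample tins and latch the inspection box

## Task

Get the inspection box ready: nudge the three rectangular tins, in any order, into one tight straight row, all with a short end flush against the blue back wall, the first with its long side against the blue side wall and the others snug side by side next to it. Slide them, do not lift them off the floor of the box. Then swing the clear lid over and press its front edge down until it snaps fully shut, leaving the brass weight in the box and the other things on the bench where they are.

Things in the scene. Friction and masses are not known exactly. Their poses are not given: they have to be found in the camera images.
- inspection_box: Fixed black-floored box, 220 (x) x 350 (y) x 45 mm high; origin: centre of its underside, on the bench. Floor 6 mm, walls 5 mm thick. Inside it spans x -105 to +105, y -170 to +170 mm. Blue stop walls: back (inner face x +105) and left side (inner face y +170); front and right walls are white. A grey catch block stands 18 mm proud of the front wall's middle, below its top.
- corner (a point): Inner corner of the two blue walls, at the height of the box floor (6 mm above the bench), axes as the box: at its x +105, y +170 mm. The finished row has its tin centres 52 mm in front of it (-x) and 30, 90 and 150 mm to its right (-y).
- lid (a joint): Clear lid in a blue frame, hinged along the top of the back wall. In rad: 0 shut, 1.57 upright, 1.85 at most (leaning away from the robot). Stiff hinge: it stays where it is left; a few N at the free edge move it. A spring catch in front stops it at about 0.05; 10 to 15 N down on the middle of the free edge snaps it past, to 0, where it stays.
- lid_edge (a point): Middle of the lid's free edge, at the centre of the top (outer) face of the white tab there (tab 18 x 60 mm, 6 mm thick). It lies 229 mm from the hinge line; the tab ends 9 mm farther out. The outer face looks up when shut and away from the robot when upright.
- lid_hinge (a point): Middle of the hinge line (along the box's y), at box x = +112 mm and 46 mm above the bench. The lid's underside lies in the plane through the hinge line; it is 6 mm thick.
- tin_red_mid (a point): Closed rectangular fish tin with red sides and top and a brass-coloured rim, 104 (its x) x 60 (its y) x 24 mm high, about 0.16 kg, lying flat on the box floor. The point is its centre, half-way up (12 mm above its underside).
- tin_yellow_mid (a point): Closed rectangular fish tin with yellow sides and top and a brass-coloured rim, 104 (its x) x 60 (its y) x 24 mm high, about 0.16 kg, lying flat on the box floor. The point is its centre, half-way up (12 mm above its underside).
- tin_green_mid (a point): Closed rectangular fish tin with green sides and top and a brass-coloured rim, 104 (its x) x 60 (its y) x 24 mm high, about 0.16 kg, lying flat on the box floor. The point is its centre, half-way up (12 mm above its underside).
- weight_mid (a point): Small brass check weight, a cylinder 24 mm across and 26 mm high, standing in the front right corner of the box, to be left alone. Centre, half-way up.
- beaker_mid (a point): Clear plastic beaker, 76 mm across, 95 mm high, on the bench to the left; leave alone. Centre, half-way up.
- jar_mid (a point): White jar with a black cap, 90 mm across, 130 mm high, left of the box; leave alone. Centre, half-way up.
- wash_bottle_mid (a point): White bottle with a red cap, 68 mm across, 160 mm high, right of the box, towards the back; leave alone. Centre, half-way up.
- spatula_mid (a point): Spatula, 200 mm long, lying on the bench to the left; leave alone. A point near its middle.
- round_tin_mid (a point): Round blue tin, 85 mm across, 36 mm high, on the orange tray to the right; leave alone. Centre, half-way up.
Mind the look-alikes: they are no part of the job. Of the things that look like the part that bears tin_green_mid, the larger one is meant.

How it is judged:
By the outcome, as a careful person would: the job done as asked, in the order asked, and still so for the second after the job is handed in, with the robot touching nothing.
It also fails if it takes over 72 s, if anything falls off the work surface, if the arm or the gripper's body presses on something with over 40 N, if the wrist force passes 120 N, or if a joint passes its speed limit or range.

## Robot

A 6-joint arm with a two-finger parallel gripper is mounted at the origin on the work surface. World frame = base frame: x ahead of the robot, y to its left, z up, the work surface at z = 0. Lengths are in mm, angles in degrees, forces in N, time in s.
With the tool pointing down it reaches from about 400 to 825 mm from the base axis. Payload 7 kg.
Tool frame: the origin (TCP) lies on the centre line of the jaws, within the pads' length; the fingertips stand 14 mm ahead of it and the grasp point (between the pads) lies 5 mm behind it; z points along the fingers, y is the line along which they close (so a half turn about z gives the same grasp; the last joint's range is limited). The gripper opens to 85 mm and grips with 20 to 120 N. Pads are 22 mm wide; open, the fingers measure 114 mm over their backs; the gripper's body (76 mm by 85 mm) begins 54 mm behind the grasp point. The pads swing forward as they close: fully open they stand 13 mm farther back than shut.
Start: joints at [90.418, 20.546, 0.682, 0, -70.136, -16.507], TCP at [187.068, 648.537, 245.302] pointing down, gripper open.
Joint ranges: [-176.03, 176.03], [-82.01, 121.73], [-58.28, 71.71], [-173.87, 95.51], [-174.79, -0.11], [-173.66, 173.66]. Speed limits (degrees/s): [136.94, 136.94, 172.46, 180, 180, 180].

## Interface

Orientations are given as a 3x3 rotation matrix whose columns are the frame's x, y, z axes.
In Python, from workcell import sensors, viewer, workorder, spotter gives the robot as it stands.
- The arm moves only by the shell command python3 -m creep 'ROWS'. ROWS is text: rows parted by semicolons, each of 7 numbers parted by spaces: the shift along the world's x, y, z in mm, then the turn, a rotation vector about the world's x, y, z in degrees, then the opening in per cent of the stroke, from 0 (shut) to 100 (fully open). In form: dx dy dz rx ry rz claw; .... A call has 1 to 12 rows; each row shifts and turns the commanded pose from where the row before left it; what a row does not reach is not made up. A row lasts 1/12 s, in which the tool goes at most 41.7 mm and 7.16 degrees, less where a joint would pass 70% of its speed; a pose out of reach is approached as far as the arm can. A call with a gripper value outside its range is refused whole. The fingers move at their own pace and stop on an object; the grip force is fixed at half the most. Time passes only in rows, so rows that do not move let the fingers close. It gives the time, the measured TCP pose, the force, the opening and the grip force at its end, in the units of the state.
- sensors.state(): the state, without advancing time (a new reading comes with each control period).
- viewer.snapshot(name): name is "scene" or "top" or "wrist"; returns (picture, depth): 420x560x3 uint8, red, green, blue; 420x560 float32, mm along the optical axis (not along the pixel's ray), 0 where there is no reading.
- viewer.calibration(name): a dict with "camera_matrix" (3x3 intrinsics, pixels), "eye" and "attitude" of the camera in the world. Camera axes: x right, y down, z forward; pixel columns grow to the right and rows downward; lengths in mm; the calibration is good to about 2 mm. The wrist camera is an equidistant fisheye: a pixel r from the principal point sees the ray r / f radians off the axis. A picture is of the moment at which its call begins: read the wrist's pose just before it. calibration takes no time and is no camera call; for the wrist camera it gives the pose at the moment of the call.
- workorder.hand_in(): hands the job in; it is judged then, once.
Trained networks look in the newest picture that a camera, given by its name, has taken for a name from the list of things; names that differ only in an ending like _2 or _b are one class to them, and where a whole thing is asked for, a point or a joint stands for the part that bears it (a point fixed in the world has none). Each returns a list of dicts, best first, with "p" (0 to 1); they miss things now and then, are a little off and sometimes report something else, mostly with a low value. They report only what shows in the picture. A call takes as long as a camera call. They do not tell look-alikes from the thing itself.
- spotter.recognise(camera, target): "position" ([column, row] in pixels, amid what is visible of it).
The state is a dict: "t": time; "joint_pos": joint angles; "qvel": joint speeds; "joint_efforts": joint torques, N m; "tcp_pos": TCP position; "tool_rot": TCP orientation; "ft_force": force on the tool from outside, world axes, zero at the start; "moment": the same for the moment, N m; "opening": finger opening in mm; "gripper_force": force on a finger pad.
Only numpy, scipy, OpenCV 4.12 (cv2) and the standard library are available. Lean on these libraries where they do the work, as an engineer would, in place of code of your own. Each camera call takes 0.05 s, during which the arm holds its last target. There are 200 camera calls.

## Working session

There is one attempt and no reset: what is moved stays moved. The work goes in short steps, Python scripts to look and compute and a shell command to move; the robot and the scene stay as the last step left them, time stands still between calls to the robot, and variables do not carry over. Pictures are saved under pics/ and viewed, at most 10 in all, crops included, and the job is handed in when it is done.

```bash
ls; mkdir -p pics; cat > h.py <<'E'
import numpy as np, cv2
from workcell import sensors, viewer, workorder, spotter
def ray(cam,uv,cal=None):
    c=cal or viewer.calibration(cam);K=np.array(c["camera_matrix"]);R=np.array(c["attitude"]);e=np.array(c["eye"])
    x=(uv[0]-K[0,2])/K[0,0];y=(uv[1]-K[1,2])/K[1,1]
    if cam=="wrist":
        r=np.hypot(x,y);d=np.array([x/r*np.sin(r),y/r*np.sin(r),np.cos(r)]) if r>0 else np.array([0,0,1.])
    else: d=np.array([x,y,1.])
    return e,R@d
def atz(cam,uv,z,cal=None):
    e,d=ray(cam,uv,cal);return e+d*(z-e[2])/d[2]
def cloud(cam,D,cal=None):
    c=cal or viewer.calibration(cam);K=np.array(c["camera_matrix"]);R=np.array(c["attitude"]);e=np.array(c["eye"])
    v,u=np.mgrid[:420,:560];x=(u-K[0,2])/K[0,0];y=(v-K[1,2])/K[1,1]
    return e+(np.stack([x*D,y*D,D],-1))@R.T
E
python3 - <<'E'
from h import *
ims={}
for n in ("scene","top"):
    p,d=viewer.snapshot(n);ims[n]=p;np.savez(f"{n}0.npz",p=p,d=d)
    c=viewer.calibration(n);print(n,np.round(c["eye"]),np.round(np.array(c["camera_matrix"])).tolist())
    cv2.imwrite(f"pics/{n}0.png",cv2.resize(p[:,:,::-1],(784,588)))
    P=cloud(n,d)
    for t in ["inspection_box","lid","lid_edge","tin_red_mid","tin_yellow_mid","tin_green_mid","weight_mid","lid_hinge"]:
        for r in spotter.recognise(n,t)[:4]:
            u,v=np.round(r["position"]).astype(int);print(n,t,(u,v),round(r["p"],2),P[v,u].round(),d[v,u])
s=sensors.state();print(s["t"],s["tcp_pos"],s["opening"],np.round(s["tool_rot"],3).tolist())
E
```

```text
pics
scene [1116. -670. 1195.] [[509.0, 0.0, 280.0], [0.0, 509.0, 219.0], [0.0, 0.0, 1.0]]
scene inspection_box (np.int64(255), np.int64(236)) 0.74 [541. -25.   8.] 1466.2164
scene lid (np.int64(298), np.int64(237)) 0.93 [707. -53. 178.] 1256.8104
scene lid_edge (np.int64(337), np.int64(134)) 0.69 [522. 405.  84.] 1624.1351
scene lid_edge (np.int64(297), np.int64(236)) 0.64 [709. -60. 191.] 1242.3207
scene tin_red_mid (np.int64(284), np.int64(217)) 0.71 [572.  70.  27.] 1485.7356
scene tin_yellow_mid (np.int64(243), np.int64(267)) 0.79 [ 594. -138.   32.] 1372.0651
scene tin_green_mid (np.int64(266), np.int64(245)) 0.78 [595. -42.  30.] 1420.5023
scene tin_green_mid (np.int64(320), np.int64(289)) 0.7 [790. -54.  16.] 1353.0503
scene weight_mid (np.int64(205), np.int64(265)) 0.45 [ 510. -197.   31.] 1374.6884
scene lid_hinge (np.int64(297), np.int64(240)) 0.89 [707. -56. 167.] 1263.9916
scene lid_hinge (np.int64(222), np.int64(332)) 0.26 [ 709. -340.  117.] 1163.3732
top [ 458.   34. 1275.] [[398.0, 0.0, 277.0], [0.0, 398.0, 211.0], [0.0, 0.0, 1.0]]
top inspection_box (np.int64(296), 
[... 324 characters left out ...]
 1111.4961
top tin_red_mid (np.int64(251), np.int64(202)) 0.6 [607.  91.  30.] 1252.5453
top tin_red_mid (np.int64(401), np.int64(251)) 0.24 [ 466. -381.   39.] 1238.9292
top tin_yellow_mid (np.int64(320), np.int64(208)) 0.67 [ 594. -126.   35.] 1250.6064
top tin_green_mid (np.int64(284), np.int64(203)) 0.82 [607. -13.  31.] 1253.0052
top tin_green_mid (np.int64(250), np.int64(205)) 0.46 [597.  93.  32.] 1249.3776
top weight_mid (np.int64(299), np.int64(189)) 0.49 [657. -61.   6.] 1283.935
top lid_hinge (np.int64(298), np.int64(164)) 0.9 [703. -45. 166.] 1128.5227
0.9 [187.06967226 648.52537719 245.3031737 ] 85.41027989677968 [[0.961, -0.277, -0.0], [-0.277, -0.961, -0.0], [-0.0, 0.0, -1.0]]
```

View pics/scene0.png

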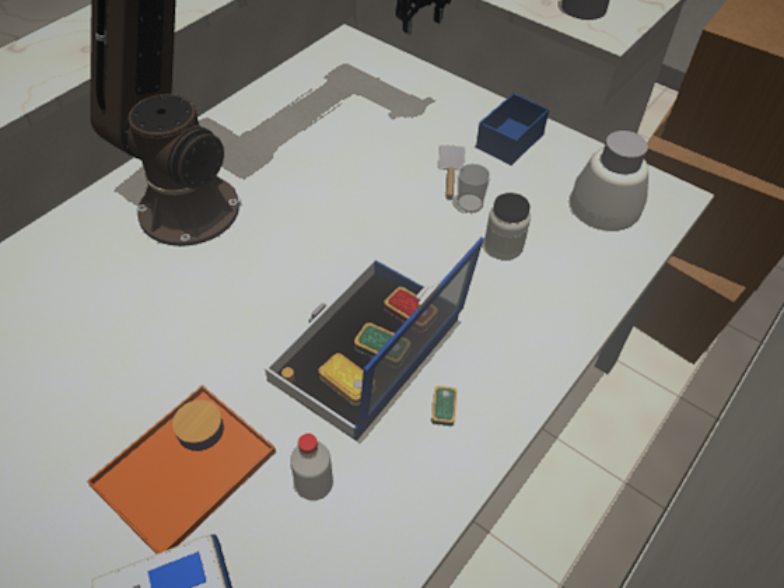

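```bash
python3 - <<'E'
from h import *
z=np.load("top0.npz");p=z["p"]
crop=p[110:290,170:410,::-1];cv2.imwrite("pics/top0c.png",cv2.resize(crop,(792,594),interpolation=cv2.INTER_CUBIC))
P=cloud("top",z["d"]);hsv=cv2.cvtColor(p,cv2.COLOR_RGB2HSV)
R={"red":((0,90,60),(8,255,255)),"yel":((20,90,60),(35,255,255)),"grn":((45,70,40),(85,255,255)),"blue":((100,100,40),(125,255,255))}
for k,(a,b) in R.items():
    m=cv2.inRange(hsv,a,b);n,l,st,ce=cv2.connectedComponentsWithStats(m)
    for i in range(1,n):
        if st[i,4]>60:
            q=P[l==i];zz=np.median(q[:,2]);r=cv2.minAreaRect(q[np.abs(q[:,2]-zz)<8][:,:2].astype(np.float32))
            print(k,ce[i].round(),st[i,4],"z",zz.round(),"c",np.round(r[0]),np.round(r[1]),round(r[2],1))
E
```

```text
red [395. 172.] 102 z 160.0 c [ 691. -325.] [28. 28.] 5.2
red [253. 207.] 333 z 29.0 c [596.  83.] [43. 86.] 89.4
yel [288. 204.] 268 z 28.0 c [606. -25.] [105.  60.] 10.0
yel [321. 206.] 597 z 29.0 c [ 603. -131.] [ 60. 104.] 87.2
yel [254. 221.] 62 z 26.0 c [551.  82.] [18. 58.] 7.7
grn [288. 205.] 332 z 30.0 c [606. -26.] [88. 43.] 10.0
blue [463. 187.] 541 z 38.0 c [ 711. -580.] [343. 163.] 4.5
blue [336. 152.] 213 z 263.0 c [ 716. -136.] [  7. 151.] 2.0
blue [260. 154.] 216 z 263.0 c [708.  57.] [  7. 153.] 2.2
blue [282. 184.] 638 z 46.0 c [657.   4.] [176. 403.] 33.9
blue [472. 192.] 402 z 70.0 c [ 656. -591.] [80. 50.] 61.4
blue [ 49. 247.] 1513 z 5.0 c [450. 718.] [116. 100.] 89.3
```

View pics/top0c.png

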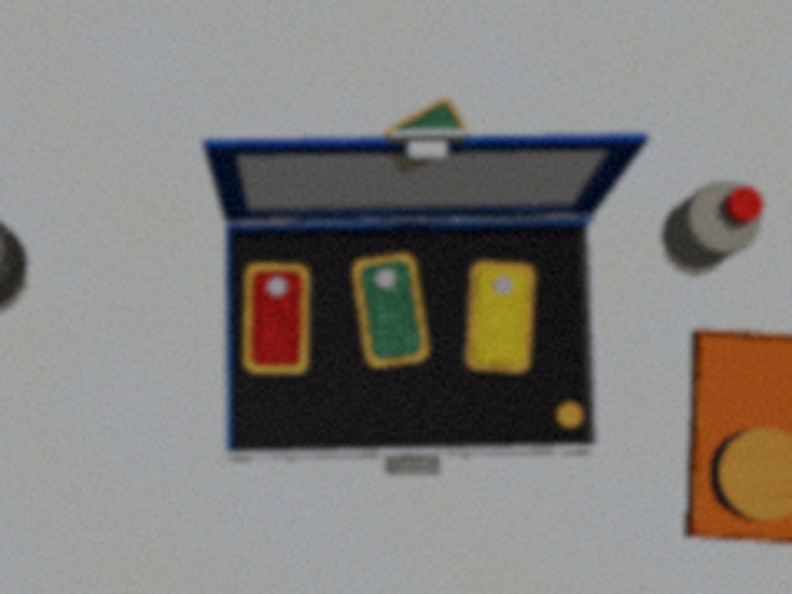

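The scene shows the box with the lid about upright. Red, green and yellow tins lie inside at crop (277,318), (390,310) and (502,317), and the weight is at (570,415). There are two green candidates: the one inside the box at top px (288,205), about 105x60 mm, and a smaller one behind the box at scene px (318,289). The larger one, inside the box, is meant, and the crop confirms it. Next I fit the box frame.

```bash
python3 - <<'E'
from h import *
z=np.load("top0.npz");P=cloud("top",z["d"])
for k,(x,y) in dict(LBin=(232,230),LF=(228,450),RF=(593,443),RB=(588,222),lidL=(206,143),lidR=(646,136)).items():
    print(k,atz("top",(170+x/3.3,110+y/3.3),45 if k[:3]!="lid" else 272).round(1))
Q=P[110:260,200:380].reshape(-1,3);w=Q[(Q[:,2]>38)&(Q[:,2]<54)&(Q[:,0]<720)&(Q[:,0]>440)].astype(np.float32)
print(len(w),cv2.minAreaRect(w[:,:2]))
# front wall line & left/right wall
a=w[(w[:,0]<515)];print("front",len(a),cv2.fitLine(a[:,:2],cv2.DIST_HUBER,0,.01,.01).ravel())
a=w[(w[:,0]<660)&(w[:,0]>520)]
for n,b in (("L",a[a[:,1]>0]),("R",a[a[:,1]<0])): print(n,len(b),cv2.fitLine(b[:,:2],cv2.DIST_HUBER,0,.01,.01).ravel())
# lid from both
for n in("scene","top"):
    zz=np.load(n+"0.npz");C=cloud(n,zz["d"]).reshape(-1,3);m=(C[:,2]>80)&(C[:,2]<290)&(C[:,0]>640)&(C[:,0]<790)&(C[:,1]>-230)&(C[:,1]<160);C=C[m]
    for lo in range(80,290,30):
        q=C[(C[:,2]>=lo)&(C[:,2]<lo+30)]
        if len(q)>5: print(n,lo,len(q),np.median(q,0).round(1),q[:,1].min().round(),q[:,1].max().round())
E
```

```text
LBin [674.3 125.7  45. ]
LF [467. 122.  45.]
RF [ 482.9 -219.1   45. ]
RB [ 692.6 -212.3   45. ]
lidL [702.2 131.3 272. ]
lidR [ 719.  -211.8  272. ]Traceback (most recent call last):
  File "<stdin>", line 6, in <module>
cv2.error: OpenCV(4.12.0) /io/opencv/modules/imgproc/src/convhull.cpp:143: error: (-215:Assertion failed) total >= 0 && (depth == CV_32F || depth == CV_32S) in function 'convexHull'
```

```bash
python3 - <<'E'
from h import *
z=np.load("top0.npz");P=cloud("top",z["d"])
Q=P[110:260,200:380].reshape(-1,3);w=Q[(Q[:,2]>36)&(Q[:,2]<56)&(Q[:,0]<720)&(Q[:,0]>440)][:,:2].copy().astype(np.float32)
f=lambda a:cv2.fitLine(np.ascontiguousarray(a),cv2.DIST_HUBER,0,.01,.01).ravel().round(3) if len(a)>4 else None
print(len(w));a=w[w[:,0]<515];print("front",len(a),f(a))
a=w[(w[:,0]<660)&(w[:,0]>520)]
for n,b in (("L",a[a[:,1]>80]),("R",a[a[:,1]<-190])): print(n,len(b),f(b))
for n in("scene","top"):
    C=cloud(n,np.load(n+"0.npz")["d"]).reshape(-1,3);C=C[(C[:,2]>60)&(C[:,2]<290)&(C[:,0]>640)&(C[:,0]<790)&(C[:,1]>-230)&(C[:,1]<160)]
    for lo in range(60,290,30):
        q=C[(C[:,2]>=lo)&(C[:,2]<lo+30)]
        if len(q)>5: print(n,lo,len(q),np.median(q,0).round(1),q[:,1].min().round(),q[:,1].max().round())
# weight top, tins by z~30
hsv=cv2.cvtColor(z["p"],cv2.COLOR_RGB2HSV)
m=(P[...,2]>24)&(P[...,2]<37)&(P[...,0]>485)&(P[...,0]<680)&(P[...,1]>-212)&(P[...,1]<118)
n,l,st,ce=cv2.connectedComponentsWithStats(cv2.morphologyEx(m.astype(np.uint8),cv2.MORPH_OPEN,np.ones((3,3))))
for i in range(1,n):
    q=P[l==i][:,:2].astype(np.float32)
    if len(q)>20: print("comp",len(q),cv2.minAreaRect(q),q.mean(0))
E
```

```text
907
front 280 [ 4.80000e-02 -9.99000e-01  4.72555e+02 -5.62270e+01]
L 89 [9.99000e-01 4.20000e-02 5.98591e+02 1.27973e+02]
R 96 [ 9.99000e-01  4.20000e-02  6.11787e+02 -2.15691e+02]
scene 60 375 [698.7 -61.1  73.6] -217.0 135.0
scene 90 355 [701.2 -63.9 105.2] -215.0 136.0
scene 120 379 [703.6 -59.8 135.1] -215.0 138.0
scene 150 396 [706.2 -61.8 165.4] -216.0 133.0
scene 180 426 [709.1 -64.  195.1] -216.0 136.0
scene 210 412 [711.4 -62.9 223.8] -215.0 134.0
scene 240 644 [714.5 -71.2 260.6] -215.0 136.0
scene 270 135 [713.2 -41.5 276.7] -69.0 -10.0
top 60 330 [694.8 -40.2  74.6] -214.0 134.0
top 90 326 [697.7 -43.9 104.9] -215.0 135.0
top 120 363 [700.1 -34.7 135. ] -212.0 135.0
top 150 385 [702.9 -38.6 165. ] -213.0 134.0
top 180 428 [705.1 -37.4 195.6] -215.0 135.0
top 210 403 [707.2 -41.3 224. ] -213.0 135.0
top 240 599 [710.5 -19.2 261.1] -213.0 136.0
top 270 150 [710.7 -38.5 277.3] -68.0 -10.0
comp 566 ((605.861083984375, -25.335498809814453), (103.58299255371094, 60.245635986328125), 10.58702278137207) [605.48376  -26.118896]
comp 589 ((602.887939453125, -130.67941284179688), (59.97420883178711, 103.74565887451172), 86.98031616210938) [ 601.1688  -130.58934]
comp 586 ((595.116943359375, 84.19244384765625), (102.14875793457031, 56.90007400512695), 1.7800136804580688) [594.24475  83.97048]
comp 40 ((511.4247741699219, -197.40655517578125), (18.932703018188477, 19.258493423461914), 1.3168299198150635) [ 511.19028 -197.38799]
```

Box centre is about (580.5,-45) with yaw 2.5°. The lid is at about 1.65 rad. Tin centres are red (595,84), green (605.5,-25.5) and yellow (603,-131), all with tops at z≈30, which fits. I'll push the row to the left from the right side of yellow.

```bash
python3 -m creep '17 -35 0 0 0 0.8 0;17 -35 0 0 0 0.8 0;17 -35 0 0 0 0.8 0;17 -35 0 0 0 0.8 0;17 -35 0 0 0 0.8 0;17 -35 0 0 0 0.8 0;17 -35 0 0 0 0.8 0;17 -35 0 0 0 0.8 0;17 -35 0 0 0 0.8 0;17 -35 0 0 0 0.8 0;17 -35 0 0 0 0.8 0;17 -35 0 0 0 0.8 0'; python3 -m creep '17 -35 0 0 0 0.8 0;17 -35 0 0 0 0.8 0;17 -35 0 0 0 0.8 0;17 -35 0 0 0 0.8 0;17 -35 0 0 0 0.8 0;17 -35 0 0 0 0.8 0;17 -35 0 0 0 0.8 0;17 -35 0 0 0 0.8 0;17 -35 0 0 0 0.8 0;17 -35 0 0 0 0.8 0;17 -35 0 0 0 0.8 0;0 0 0 0 0 0 0'
```

```text
t: 1.9
tcp_pos: [391.4, 226.8, 245.8]
tool_rot: [[0.994, -0.112, 0.001], [-0.112, -0.994, 0.001], [0.001, -0.001, -1.0]]
ft_force: [1.4, 0.9, -0.2]
opening: 0.0
gripper_force: 0.0
t: 2.9
tcp_pos: [579.9, -161.6, 244.3]
tool_rot: [[0.999, 0.037, -0.001], [0.037, -0.999, -0.001], [-0.001, 0.001, -1.0]]
ft_force: [0.5, 0.9, 0.7]
opening: 0.0
gripper_force: 0.0
```

```bash
python3 -m creep '8 -9 -30 0 0 0.4 0;8 -9 -35 0 0 0 0;7 -8 -35 0 0 0 0;0 0 -35 0 0 0 0;0 0 -35 0 0 0 0;0 0 -20 0 0 0 0;0 0 -14 0 0 0 0;0 0 0 0 0 0 0'; python3 - <<'E'
from h import *
c=viewer.calibration("wrist");p,d=viewer.snapshot("wrist");print(np.round(c["eye"]),np.array(c["camera_matrix"]).round().tolist(),np.round(c["attitude"],2).tolist())
cv2.imwrite("pics/w1.png",p[:,:,::-1])
E
```

```text
t: 3.57
tcp_pos: [598.8, -182.3, 37.6]
tool_rot: [[0.999, 0.047, -0.006], [0.047, -0.999, 0.0], [-0.006, -0.001, -1.0]]
ft_force: [0.1, -0.9, 0.4]
opening: -0.0
gripper_force: 0.0
[ 679. -178.  166.] [[325.0, 0.0, 277.0], [0.0, 325.0, 211.0], [0.0, 0.0, 1.0]] [[0.05, -0.95, -0.32], [-1.0, -0.05, -0.01], [-0.0, 0.32, -0.95]]
```

View pics/w1.png

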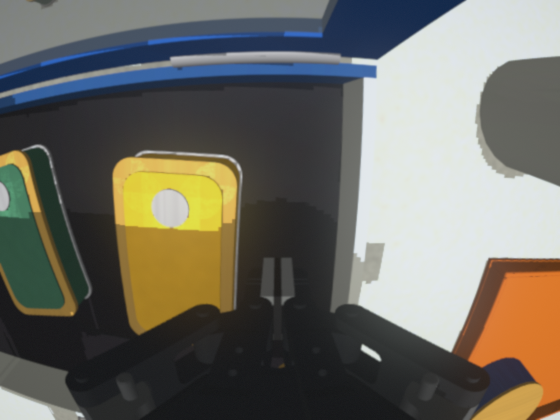

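The wrist view shows the shut fingers at (277,285), between yellow (180,240) and the right wall (345,200), clear of the weight. Now I push left.

```bash
python3 -m creep '2 0 -6 0 0 0 0;-0.4 8 0 0 0 0 0;-0.4 8 0 0 0 0 0;-0.4 8 0 0 0 0 0;-0.4 8 0 0 0 0 0;-0.4 8 0 0 0 0 0;-0.4 8 0 0 0 0 0;-0.4 8 0 0 0 0 0;-0.4 8 0 0 0 0 0;-0.4 8 0 0 0 0 0;0 0 0 0 0 0 0'; python3 - <<'E'
from h import *
p,d=viewer.snapshot("wrist");cv2.imwrite("pics/w2.png",p[:,:,::-1])
E
```

```text
t: 4.53
tcp_pos: [599.5, -108.9, 35.5]
tool_rot: [[0.999, 0.048, 0.0], [0.048, -0.999, 0.0], [0.0, -0.0, -1.0]]
ft_force: [0.1, -0.3, -0.4]
opening: -0.1
gripper_force: 0.0
```

View pics/w2.png

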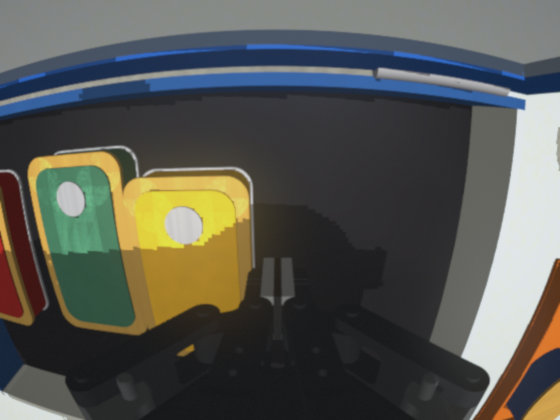

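Yellow is square and touching green, and the push is stable. I continue.

```bash
python3 -m creep '-0.4 8 0 0 0 0 0;-0.4 8 0 0 0 0 0;-0.4 8 0 0 0 0 0;-0.4 8 0 0 0 0 0;-0.3 4 0 0 0 0 0;-0.2 3 0 0 0 0 0;0 0 0 0 0 0 0'; python3 -m creep '-0.1 3 0 0 0 0 0;-0.1 2 0 0 0 0 0;0 0 0 0 0 0 0'
```

```text
t: 5.17
tcp_pos: [597.3, -70.6, 35.2]
tool_rot: [[0.999, 0.048, -0.0], [0.048, -0.999, 0.0], [-0.0, -0.0, -1.0]]
ft_force: [-0.2, 0.6, 0.0]
opening: 0.0
gripper_force: 0.0
t: 5.42
tcp_pos: [597.6, -67.2, 35.5]
tool_rot: [[0.999, 0.048, 0.001], [0.048, -0.999, -0.001], [0.0, 0.001, -1.0]]
ft_force: [0.9, -6.3, 0.2]
opening: 0.0
gripper_force: 3.0
```

```bash
python3 -m creep '0 -8 0 0 0 0 0;-28 0 0 0 0 0 0;-28 0 -3 0 0 0 20;-28 6 -3 0 0 0 20;0 20 0 0 0 0 20;0 20 0 0 0 0 20;0 0 0 0 0 0 20'; python3 - <<'E'
from h import *
n="top";p,d=viewer.snapshot(n);np.savez("top1.npz",p=p,d=d);P=cloud(n,d);hsv=cv2.cvtColor(p,cv2.COLOR_RGB2HSV)
for k,a,b in (("red",(0,90,60),(8,255,255)),("yel",(20,150,60),(35,255,255)),("grn",(45,70,40),(85,255,255))):
    m=cv2.inRange(hsv,a,b);m[(P[...,2]<22)|(P[...,2]>40)|(P[...,0]>690)|(P[...,1]>140)]=0
    n_,l,st,ce=cv2.connectedComponentsWithStats(m);i=1+st[1:,4].argmax();r=cv2.minAreaRect(P[l==i][:,:2].astype(np.float32));print(k,np.round(r[0]),np.round(r[1]),round(r[2],1))
cv2.imwrite("pics/t1.png",cv2.resize(p[110:290,170:410,::-1],(792,594)))
E
```

```text
t: 6.0
tcp_pos: [513.5, -26.6, 29.8]
tool_rot: [[0.999, 0.048, 0.002], [0.048, -0.999, 0.001], [0.002, -0.001, -1.0]]
ft_force: [0.5, 0.4, -0.6]
opening: 16.7
gripper_force: 0.0
red [595.  95.] [89. 41.] 1.8
yel [624. -54.] [32. 64.] 1.6
grn [612.  36.] [84. 41.] 1.7
```

View pics/t1.png

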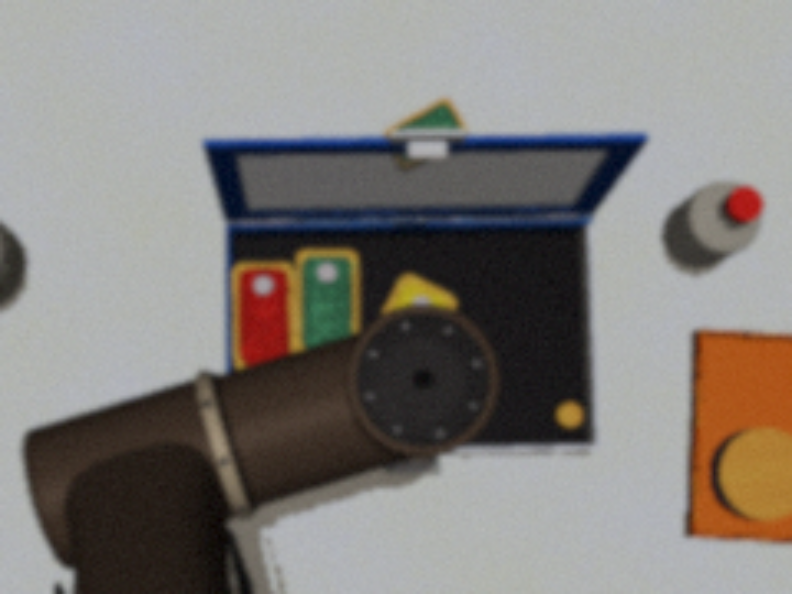

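The top view shows red (263,315) and green (328,305) snug and at the left. Yellow (425,295) was knocked askew by my move to the front. I'll lift, back off and look.

```bash
python3 -m creep '-8 0 10 0 0 0 20;0 0 40 0 0 0 20;0 -20 40 0 0 0 0;0 -30 20 0 0 0 0;0 -40 0 0 0 0 0;0 -40 0 0 0 0 0;0 -40 0 0 0 0 0;0 0 0 0 0 0 0'; cat > tins.py <<'E'
from h import *
def tins(n="top"):
    p,d=viewer.snapshot(n);P=cloud(n,d);hsv=cv2.cvtColor(p,cv2.COLOR_RGB2HSV)
    c=np.array([580.5,-45]);a=np.radians(2.5);R=np.array([[np.cos(a),-np.sin(a)],[np.sin(a),np.cos(a)]])
    for k,lo,hi in (("red",(0,90,60),(8,255,255)),("yel",(20,150,60),(35,255,255)),("grn",(45,70,40),(85,255,255))):
        m=cv2.inRange(hsv,lo,hi);m[(P[...,2]<22)|(P[...,2]>40)|(P[...,0]>690)|(P[...,1]>140)]=0
        n_,l,st,ce=cv2.connectedComponentsWithStats(m)
        if n_<2: print(k,"none");continue
        i=1+st[1:,4].argmax();q=((P[l==i][:,:2]-c)@R).astype(np.float32);r=cv2.minAreaRect(q)
        print(k,"box c",np.round(r[0],1),np.round(r[1]),round(r[2],1),"mean",q.mean(0).round(1))
    return p
E
python3 - <<'E'
from tins import *
p=tins();cv2.imwrite("pics/t2.png",cv2.resize(p[110:290,170:410,::-1],(792,594)))
E
```

```text
t: 6.72
tcp_pos: [504.5, -202.8, 136.6]
tool_rot: [[0.999, 0.043, 0.0], [0.043, -0.999, -0.0], [0.0, 0.0, -1.0]]
ft_force: [1.6, 0.0, -0.0]
opening: 0.2
gripper_force: 0.0
red box c [ 21.8 137.8] [44. 86.] 89.5 mean [ 19.1 139.6]
yel box c [ 46.7 -14.5] [57. 24.] 85.9 mean [45.  -9.3]
grn box c [58.9 79. ] [41. 37.] 89.0 mean [56.7 79.1]
```

View pics/t2.png

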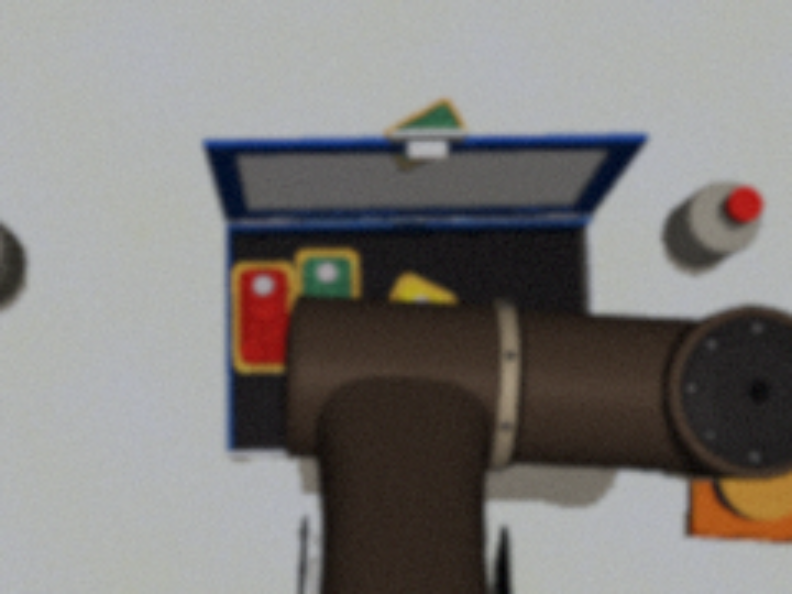

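The arm hides the box from the top camera, so I'll use the wrist camera with a numeric fit.

```bash
python3 -m creep '0 30 30 0 0 0 0;0 40 10 0 0 0 0;0 40 10 0 0 0 0;0 40 5 0 0 0 0;0 0 0 0 0 0 0;0 0 0 0 0 0 0'; cat > wt.py <<'E'
from h import *
def wt(name=None):
    cal=viewer.calibration("wrist");p,d=viewer.snapshot("wrist");hsv=cv2.cvtColor(p,cv2.COLOR_RGB2HSV)
    c=np.array([580.5,-45]);a=np.radians(2.5);R=np.array([[np.cos(a),-np.sin(a)],[np.sin(a),np.cos(a)]])
    for k,lo,hi in (("red",(0,110,50),(9,255,255)),("redb",(172,110,50),(180,255,255)),("yel",(22,140,50),(35,255,255)),("grn",(45,70,30),(90,255,255)),("brass",(12,110,60),(22,255,255))):
        n_,l,st,ce=cv2.connectedComponentsWithStats(cv2.inRange(hsv,lo,hi))
        for i in range(1,n_):
            if st[i,4]<350: continue
            v,u=np.nonzero(l==i);q=np.array([atz("wrist",(x,y),30,cal)[:2] for x,y in zip(u,v)]);q=((q-c)@R)
            if abs(q[:,0].mean())>125 or abs(q[:,1].mean())>190: continue
            r=cv2.minAreaRect(q.astype(np.float32));print(k,st[i,4],"box c",np.round(r[0],1),np.round(r[1]),round(r[2],1),"x",q[:,0].min().round(),q[:,0].max().round(),"y",q[:,1].min().round(),q[:,1].max().round())
    if name: cv2.imwrite(name,p[:,:,::-1])
E
python3 - <<'E'
from wt import *
wt("pics/w3.png")
E
```

```text
t: 7.27
tcp_pos: [505.3, -45.2, 191.6]
tool_rot: [[0.999, 0.052, 0.001], [0.052, -0.999, 0.001], [0.001, -0.001, -1.0]]
ft_force: [0.1, -1.1, 0.6]
opening: -0.1
gripper_force: 0.0
red 3803 box c [ 21.8 140.4] [91. 47.] 0.3 x -24.0 67.0 y 117.0 164.0
yel 454 box c [33.9 52.2] [ 5. 77.] 89.8 x -5.0 72.0 y 50.0 55.0
yel 6714 box c [4.2 3.5] [ 59. 103.] 62.0 x -51.0 59.0 y -43.0 50.0
grn 4420 box c [33.4 79.5] [47. 91.] 89.6 x -12.0 79.0 y 56.0 103.0
brass 2521 box c [ 27.6 110.1] [120. 117.] 89.8 x -31.0 86.0 y 50.0 170.0
brass 483 box c [ -73.  -146.7] [33. 23.] 36.3 x -88.0 -61.0 y -162.0 -129.0
```

View pics/w3.png

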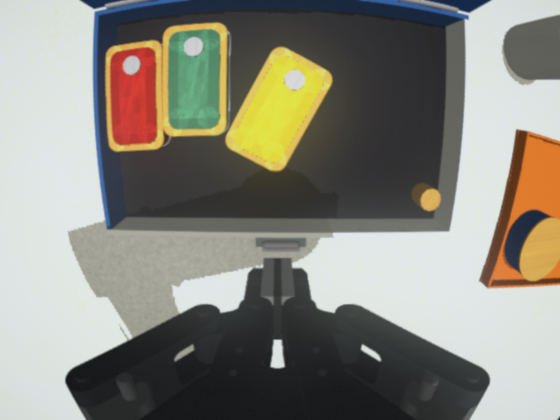

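The wrist view is clear. Red (133,95) and green (195,80) are square. Yellow (280,108) is turned about -28°, with its front-left corner on green. I'll push its right side near the back towards +y.

```bash
python3 -m creep '24 -18 -25 0 0 0 0;24 -18 -25 0 0 0 0;24 -18 -25 0 0 0 0;24 -17 -25 0 0 0 0;0 0 -30 0 0 0 0;0 0 -30 0 0 0 0;0 0 0 0 0 0 0'; python3 -m creep '-0.4 8 0 0 0 0 0;-0.4 8 0 0 0 0 0;-0.4 8 0 0 0 0 0;-0.4 8 0 0 0 0 0;-0.3 6 0 0 0 0 0;-0.2 5 0 0 0 0 0;0 0 0 0 0 0 0'
```

```text
t: 7.9
tcp_pos: [596.4, -120.7, 24.1]
tool_rot: [[0.999, 0.043, -0.011], [0.043, -0.999, -0.0], [-0.011, -0.0, -1.0]]
ft_force: [-2.4, -0.0, -0.5]
opening: -0.3
gripper_force: 0.0
t: 8.48
tcp_pos: [599.9, -74.2, 32.3]
tool_rot: [[0.999, 0.049, 0.002], [0.049, -0.999, 0.0], [0.002, -0.0, -1.0]]
ft_force: [1.1, -0.1, 0.5]
opening: -0.5
gripper_force: 0.1
```

```bash
python3 -m creep '-0.2 4 0 0 0 0 0;-0.1 3 0 0 0 0 0;0 2 0 0 0 0 0;0 0 0 0 0 0 0'; python3 - <<'E'
from wt import *
wt()
E
```

```text
t: 8.82
tcp_pos: [600.3, -69.5, 32.0]
tool_rot: [[0.999, 0.048, 0.002], [0.048, -0.999, -0.003], [0.002, 0.004, -1.0]]
ft_force: [7.5, -22.2, 0.1]
opening: -0.1
gripper_force: 10.7
red 4255 box c [ 15.  126.5] [45. 97.] 66.0 x -26.0 65.0 y 112.0 164.0
yel 830 box c [ 45.7 106.5] [52. 15.] 5.9 x 19.0 71.0 y 101.0 116.0
yel 1542 box c [37.6 26.6] [15. 52.] 2.9 x 30.0 45.0 y 1.0 52.0
grn 9866 box c [28.3 77.2] [48. 91.] 86.6 x -18.0 74.0 y 51.0 103.0
brass 10981 box c [23.  76.5] [178. 116.] 86.9 x -33.0 82.0 y -13.0 168.0
```

```bash
python3 -m creep '0 -6 0 0 0 0 0;0 -8 0 0 0 0 0;0 0 0 0 0 0 0;0 0 30 0 0 0 0;0 0 35 0 0 0 0;-20 5 35 0 0 0 20;-38 9 20 0 0 0 20;-38 9 20 0 0 0 20;0 0 20 0 0 0 20;0 0 0 0 0 0 20;0 0 0 0 0 0 20'; python3 - <<'E'
from wt import *
wt()
E
```

```text
t: 9.78
tcp_pos: [506.6, -57.8, 190.6]
tool_rot: [[0.999, 0.048, 0.003], [0.048, -0.999, 0.001], [0.003, -0.001, -1.0]]
ft_force: [0.2, 0.3, -0.7]
opening: 17.2
gripper_force: 0.0
red 3697 box c [ 20.2 137.4] [47. 91.] 87.2 x -26.0 66.0 y 112.0 163.0
yel 7299 box c [ 4.6 22.1] [ 70. 117.] 84.9 x -55.0 65.0 y -13.0 59.0
grn 4354 box c [28.1 76.7] [47. 91.] 86.7 x -18.0 74.0 y 52.0 102.0
brass 2131 box c [ 19.6 132.6] [ 69. 105.] 87.1 x -34.0 73.0 y 100.0 169.0
brass 498 box c [ -73.3 -147.2] [32. 24.] 31.6 x -88.0 -61.0 y -161.0 -131.0
```

```bash
python3 -m creep '0 10 -20 0 0 0 20;0 10 -35 0 0 0 20;-1 10 -35 0 0 0 20;0 0 -35 0 0 0 20;0 0 -25 0 0 0 20;0 0 -8 0 0 0 20;0 0 0 0 0 0 20'; python3 -m creep '8 0.4 0 0 0 0 20;8 0.3 0 0 0 0 20;8 0.4 0 0 0 0 20;8 0.3 0 0 0 0 20;8 0.4 0 0 0 0 20;8 0.3 0 0 0 0 20;5 0.2 0 0 0 0 20;0 0 0 0 0 0 20'
```

```text
t: 10.42
tcp_pos: [503.6, -29.2, 28.1]
tool_rot: [[0.999, 0.047, -0.007], [0.047, -0.999, -0.002], [-0.007, 0.002, -1.0]]
ft_force: [0.1, -1.1, -0.1]
opening: 16.9
gripper_force: 0.0
t: 11.08
tcp_pos: [560.4, -26.0, 31.2]
tool_rot: [[0.999, 0.047, 0.002], [0.047, -0.999, 0.0], [0.002, -0.0, -1.0]]
ft_force: [1.2, 0.3, 0.1]
opening: 17.2
gripper_force: 0.0
```

```bash
python3 -m creep '4 0.2 0 0 0 0 20;3 0.1 0 0 0 0 20;0 0 0 0 0 0 20'; python3 -m creep '2 0.1 0 0 0 0 20;2 0.1 0 0 0 0 20;0 0 0 0 0 0 20'
```

```text
t: 11.33
tcp_pos: [566.0, -25.9, 31.0]
tool_rot: [[0.999, 0.047, 0.0], [0.047, -0.999, -0.0], [0.0, 0.0, -1.0]]
ft_force: [0.2, -0.1, -0.2]
opening: 17.4
gripper_force: 0.1
t: 11.58
tcp_pos: [567.3, -26.3, 30.5]
tool_rot: [[0.999, 0.047, -0.005], [0.047, -0.999, -0.001], [-0.005, 0.001, -1.0]]
ft_force: [-7.1, -0.8, 4.8]
opening: 17.1
gripper_force: 3.7
```

```bash
python3 -m creep '-8 0 0 0 0 0 20;-20 -1 0 0 0 0 20;-20 -1 0 0 0 0 20;0 0 0 0 0 0 20;-0.8 20 0 0 0 0 20;-0.9 20 0 0 0 0 20;-0.9 20 0 0 0 0 20;0 0 0 0 0 0 20'; python3 -m creep '8 0.4 0 0 0 0 20;8 0.3 0 0 0 0 20;8 0.4 0 0 0 0 20;8 0.3 0 0 0 0 20;6 0.3 0 0 0 0 20;5 0.2 0 0 0 0 20;0 0 0 0 0 0 20'
```

```text
t: 12.25
tcp_pos: [520.1, 35.1, 31.6]
tool_rot: [[0.999, 0.05, 0.003], [0.05, -0.999, 0.001], [0.003, -0.001, -1.0]]
ft_force: [0.6, 1.0, -0.4]
opening: 17.3
gripper_force: 0.0
t: 12.83
tcp_pos: [563.2, 33.8, 30.8]
tool_rot: [[0.999, 0.047, 0.0], [0.047, -0.999, -0.0], [0.0, 0.0, -1.0]]
ft_force: [0.3, -0.0, 0.4]
opening: 17.4
gripper_force: 0.0
```

```bash
python3 -m creep '3 0.1 0 0 0 0 20;1 0 0 0 0 0 20;0 0 0 0 0 0 20'; python3 -m creep '-8 0 0 0 0 0 20;-20 -1 0 0 0 0 20;-20 -1 0 0 0 0 20;0 0 0 0 0 0 20;-0.8 20 0 0 0 0 20;-0.9 20 0 0 0 0 20;-0.9 19 0 0 0 0 20;0 0 0 0 0 0 20'; python3 -m creep '8 0.4 0 0 0 0 20;8 0.3 0 0 0 0 20;8 0.4 0 0 0 0 20;8 0.3 0 0 0 0 20;6 0.3 0 0 0 0 20;5 0.2 0 0 0 0 20;0 0 0 0 0 0 20'
```

```text
t: 13.08
tcp_pos: [565.0, 33.9, 30.7]
tool_rot: [[0.999, 0.047, -0.002], [0.047, -0.999, -0.001], [-0.002, 0.0, -1.0]]
ft_force: [-3.3, -0.9, 1.0]
opening: 16.8
gripper_force: 1.7
t: 13.75
tcp_pos: [516.4, 94.2, 31.7]
tool_rot: [[0.999, 0.05, 0.003], [0.05, -0.999, 0.002], [0.003, -0.001, -1.0]]
ft_force: [0.8, 0.1, 0.6]
opening: 17.1
gripper_force: 0.0
t: 14.33
tcp_pos: [559.7, 92.9, 30.8]
tool_rot: [[0.999, 0.047, 0.001], [0.047, -0.999, 0.0], [0.001, -0.0, -1.0]]
ft_force: [0.6, 0.5, -0.1]
opening: 17.0
gripper_force: 0.0
```

```bash
python3 -m creep '3 0.1 0 0 0 0 20;2 0 0 0 0 0 20;0 0 0 0 0 0 20'; python3 -m creep '-8 0 0 0 0 0 20;-20 -1 10 0 0 0 20;-20 -20 35 0 0 0 20;0 -35 35 0 0 0 0;0 -35 35 0 0 0 0;0 -30 30 0 0 0 0;0 -28 15 0 0 0 0;0 0 0 0 0 0 0;0 0 0 0 0 0 0'; python3 - <<'E'
from wt import *
wt("pics/w4.png")
E
```

```text
t: 14.58
tcp_pos: [563.5, 93.2, 30.9]
tool_rot: [[0.999, 0.047, -0.0], [0.047, -0.999, -0.0], [-0.0, 0.0, -1.0]]
ft_force: [-0.1, -1.0, 0.1]
opening: 17.0
gripper_force: 0.2
t: 15.33
tcp_pos: [516.7, -43.5, 178.1]
tool_rot: [[0.999, 0.045, 0.003], [0.045, -0.999, 0.001], [0.003, -0.001, -1.0]]
ft_force: [0.2, 0.1, 0.2]
opening: -0.0
gripper_force: 0.0
red 4102 box c [ 51.9 139.6] [91. 48.] 0.2 x 6.0 98.0 y 116.0 163.0
yel 8177 box c [50.1 39.4] [106. 104.] 88.1 x -1.0 102.0 y -15.0 94.0
grn 4839 box c [51.1 77.4] [47. 91.] 88.1 x 6.0 97.0 y 53.0 102.0
brass 2839 box c [ 51.6 108. ] [104. 123.] 0.1 x -1.0 104.0 y 46.0 170.0
brass 527 box c [ -72.6 -145.2] [34. 23.] 46.5 x -88.0 -60.0 y -161.0 -129.0
```

View pics/w4.png

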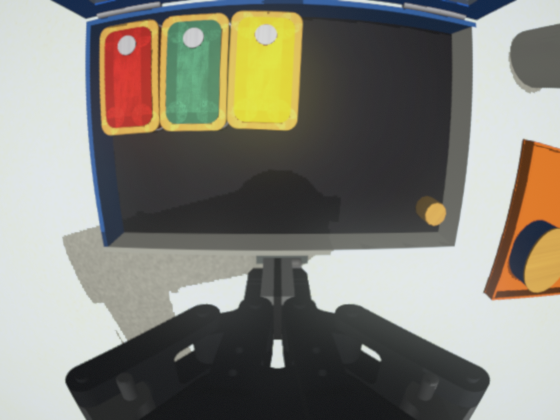

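All three tins are square against the back wall, with small side gaps left: red (128,78), green (195,72) and yellow (265,72). I turn the tool 90° so the camera clears the lid, then squeeze the row to the left at the tin centre.

```bash
python3 -m creep '0 0 0 0 0 -6.93 0;0 0 0 0 0 -6.93 0;0 0 0 0 0 -6.93 0;0 0 0 0 0 -6.93 0;0 0 0 0 0 -6.93 0;0 0 0 0 0 -6.93 0;16 -6 0 0 0 -6.93 0;16 -6 0 0 0 -6.93 0;16 -6 0 0 0 -6.93 0;16 -6 0 0 0 -6.93 0;16 -6 0 0 0 -6.93 0;16 -6 0 0 0 -6.93 0'; python3 -m creep '16 -6 0 0 0 -6.93 0;4 -2 -30 0 0 0 0;0 0 -30 0 0 0 0;0 0 -30 0 0 0 0;0 0 -30 0 0 0 0;0 0 -25 0 0 0 0;0 0 0 0 0 0 0;0 0 0 0 0 0 0'
```

```text
t: 16.38
tcp_pos: [612.9, -77.6, 175.2]
tool_rot: [[0.161, -0.987, -0.002], [-0.987, -0.161, -0.0], [-0.0, 0.002, -1.0]]
ft_force: [0.6, 0.1, -0.6]
opening: -0.1
gripper_force: 0.0
t: 17.05
tcp_pos: [631.4, -85.8, 29.8]
tool_rot: [[0.047, -0.999, -0.005], [-0.999, -0.047, -0.001], [0.001, 0.005, -1.0]]
ft_force: [0.0, -1.1, 1.0]
opening: 0.1
gripper_force: 0.0
```

```bash
python3 -m creep '-0.3 6 0 0 0 0 0;-0.3 6 0 0 0 0 0;-0.2 5 0 0 0 0 0;-0.1 3 0 0 0 0 0;0 0 0 0 0 0 0'; python3 -m creep '0 2 0 0 0 0 0;0 2 0 0 0 0 0;0 0 0 0 0 0 0'
```

```text
t: 17.47
tcp_pos: [632.8, -65.8, 33.3]
tool_rot: [[0.047, -0.999, 0.002], [-0.999, -0.047, 0.0], [-0.0, -0.002, -1.0]]
ft_force: [-1.0, -0.2, -0.2]
opening: -0.1
gripper_force: 0.0
t: 17.72
tcp_pos: [633.2, -64.4, 32.9]
tool_rot: [[0.046, -0.999, 0.002], [-0.999, -0.046, -0.002], [0.002, -0.002, -1.0]]
ft_force: [3.3, -10.5, 3.4]
opening: -0.1
gripper_force: 5.5
```

```bash
python3 -m creep '0 -4 0 0 0 0 0;0 -8 0 0 0 0 0;0 0 0 0 0 0 0;0 0 30 0 0 0 0;-15 10 38 0 0 0 0;-15 10 38 0 0 0 0;-15 10 38 0 0 0 0;-15 10 38 0 0 0 0;0 10 38 0 0 0 0;0 0 38 0 0 0 0;0 0 38 0 0 0 0;0 0 0 0 0 0 0'; python3 - <<'E'
from wt import *
wt("pics/w5.png");s=sensors.state();print(np.round(s["joint_pos"]))
E
```

```text
t: 18.72
tcp_pos: [575.1, -24.9, 335.3]
tool_rot: [[0.047, -0.999, 0.013], [-0.999, -0.047, 0.001], [-0.0, -0.013, -1.0]]
ft_force: [0.2, 0.3, 0.9]
opening: 0.2
gripper_force: 0.0
red 1569 box c [ 51.6 139.4] [47. 90.] 89.1 x 7.0 97.0 y 116.0 163.0
yel 2265 box c [49.2 32.5] [ 84. 102.] 89.5 x -2.0 100.0 y -10.0 75.0
grn 1726 box c [49.8 79.3] [46. 90.] 88.4 x 5.0 95.0 y 56.0 103.0
brass 520 box c [14.2 24.3] [31. 69.] 0.3 x -2.0 30.0 y -10.0 59.0
brass 944 box c [ 50.5 134.3] [ 70. 105.] 89.0 x -2.0 103.0 y 98.0 170.0
[ 17.   8.  -5.   0. -77. -14.]
```

View pics/w5.png

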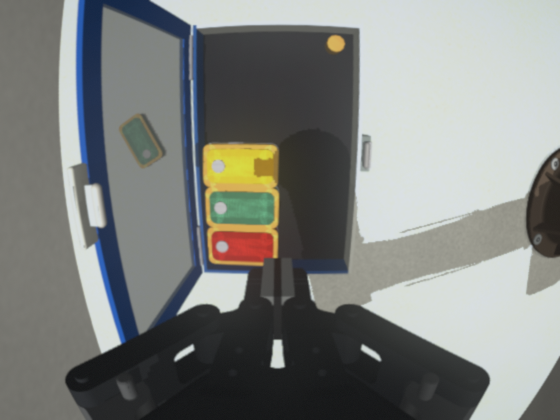

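Row extents are x -2…103 and y -10…170, so it is tight and square. The earlier push on red ended without contact force, so I'll seat each tin once more at the front.

```bash
python3 -m creep '-13 28 -25 0 0 0 0;-13 29 -25 0 0 0 0;-13 30 -25 0 0 0 0;-12 30 -25 0 0 0 0;0 0 -40 0 0 0 0;0 0 -40 0 0 0 0;0 0 -40 0 0 0 0;0 0 -40 0 0 0 0;0 0 -30 0 0 0 0;0 0 -14 0 0 0 0;0 0 0 0 0 0 0'; python3 -m creep '8 0.4 0 0 0 0 0;8 0.3 0 0 0 0 0;8 0.4 0 0 0 0 0;8 0.3 0 0 0 0 0;3 0 0 0 0 0 0;0 0 0 0 0 0 0'; python3 -m creep '3 0 0 0 0 0 0;2 0 0 0 0 0 0;0 0 0 0 0 0 0'
```

```text
t: 19.68
tcp_pos: [519.4, 90.9, 20.8]
tool_rot: [[0.046, -0.999, -0.005], [-0.999, -0.046, -0.003], [0.003, 0.005, -1.0]]
ft_force: [0.5, -0.2, 0.7]
opening: 0.2
gripper_force: 0.0
t: 20.18
tcp_pos: [557.4, 93.3, 22.1]
tool_rot: [[0.045, -0.999, 0.0], [-0.999, -0.045, 0.0], [-0.0, -0.0, -1.0]]
ft_force: [0.1, 0.8, 0.9]
opening: -0.1
gripper_force: 0.0
t: 20.43
tcp_pos: [560.2, 92.8, 22.1]
tool_rot: [[0.045, -0.999, -0.003], [-0.999, -0.045, -0.001], [0.001, 0.003, -1.0]]
ft_force: [-4.2, -0.7, 1.7]
opening: -0.4
gripper_force: 1.9
```

```bash
python3 -m creep '2 0 3 0 0 0 0;0 0 0 0 0 0 0'; python3 -m creep '-7 0 2 0 0 0 0;-8 0 2 0 0 0 0;0 0 0 0 0 0 0;0.9 -20 0 0 0 0 0;0.9 -20 0 0 0 0 0;0.9 -20 0 0 0 0 0;0 0 0 0 0 0 0;6 0 0 0 0 0 0;5 0 0 0 0 0 0;0 0 0 0 0 0 0'; python3 -m creep '2 0 0 0 0 0 0;2 0 0 0 0 0 0;0 0 0 0 0 0 0'
```

```text
t: 20.6
tcp_pos: [560.6, 92.0, 24.6]
tool_rot: [[0.045, -0.999, -0.005], [-0.999, -0.045, -0.002], [0.002, 0.006, -1.0]]
ft_force: [-7.5, -1.3, -0.1]
opening: -0.3
gripper_force: 3.5
t: 21.43
tcp_pos: [563.0, 33.9, 29.5]
tool_rot: [[0.046, -0.999, 0.0], [-0.999, -0.046, -0.0], [0.0, -0.0, -1.0]]
ft_force: [0.1, 0.6, 0.2]
opening: -0.4
gripper_force: 0.0
t: 21.68
tcp_pos: [563.6, 33.3, 28.8]
tool_rot: [[0.046, -0.999, -0.005], [-0.999, -0.046, -0.001], [0.001, 0.005, -1.0]]
ft_force: [-9.6, 1.3, 6.3]
opening: 0.1
gripper_force: 4.9
```

```bash
python3 -m creep '-7 0 0 0 0 0 0;-8 0 0 0 0 0 0;0 0 0 0 0 0 0;0.9 -20 0 0 0 0 0;0.9 -20 0 0 0 0 0;0.9 -20 0 0 0 0 0;0 0 0 0 0 0 0;6 0 0 0 0 0 0;5 0 0 0 0 0 0;0 0 0 0 0 0 0'; python3 -m creep '2 0 0 0 0 0 0;1 0 0 0 0 0 0;0 0 0 0 0 0 0'
```

```text
t: 22.52
tcp_pos: [565.9, -26.1, 29.4]
tool_rot: [[0.046, -0.999, 0.0], [-0.999, -0.046, -0.0], [0.0, -0.0, -1.0]]
ft_force: [0.3, 0.4, -0.5]
opening: 0.2
gripper_force: 0.0
t: 22.77
tcp_pos: [566.3, -26.4, 29.0]
tool_rot: [[0.046, -0.999, -0.003], [-0.999, -0.046, -0.0], [0.0, 0.003, -1.0]]
ft_force: [-5.7, 0.3, 3.3]
opening: 0.3
gripper_force: 2.9
```

All three tins stopped at x positions matching the box yaw, so the row is flush. Next, go over the lid and behind its tab.

```bash
python3 -m creep '-10 0 5 0 0 0 0;-6 -2 37 0 0 0 0;0 -2 37 0 0 0 0;0 -2 37 0 0 0 0;0 -2 37 0 0 0 0;0 -2 37 0 0 0 0;0 -2 37 0 0 0 0;0 -2 37 0 0 0 0;0 0 36 0 0 0 0;0 0 4 0 0 0 0;0 0 0 0 0 0 0'; python3 -m creep '38 0 0 0 0 0 0;38 0 0 0 0 0 0;38 0 0 0 0 0 0;38 0 0 0 0 0 0;38 0 0 0 0 0 0;8 0 0 0 0 0 0;0 0 0 0 0 0 0;0 0 0 0 0 0 0'
```

```text
t: 23.68
tcp_pos: [552.9, -40.1, 337.0]
tool_rot: [[0.046, -0.999, 0.007], [-0.999, -0.046, 0.001], [-0.001, -0.007, -1.0]]
ft_force: [-0.3, 0.2, -1.0]
opening: -0.2
gripper_force: 0.0
t: 24.35
tcp_pos: [749.7, -40.2, 330.9]
tool_rot: [[0.046, -0.999, -0.003], [-0.999, -0.046, -0.0], [0.0, 0.003, -1.0]]
ft_force: [-0.9, 0.1, 0.5]
opening: 0.2
gripper_force: 0.0
```

```bash
python3 -m creep '0 0 -30 0 0 0 0;0 0 -33 0 0 0 0;0 0 0 0 0 0 0;-12 -0.5 0 0 0 0 0;-12 -0.5 0 0 0 0 0;-12 -0.5 1 0 0 0 0;-13 -0.6 1 0 0 0 0;-13 -0.6 2 0 0 0 0;-13 -0.6 1 0 0 0 0;0 0 0 0 0 0 0'
```

```text
t: 25.18
tcp_pos: [673.1, -43.9, 279.1]
tool_rot: [[0.046, -0.999, 0.004], [-0.999, -0.046, 0.0], [-0.0, -0.004, -1.0]]
ft_force: [0.7, 0.1, 0.8]
opening: -0.0
gripper_force: 0.0
```

```bash
python3 -m creep '-14 -0.6 -5 0 0 0 0;-14 -0.6 -6 0 0 0 0;-14 -0.6 -7 0 0 0 0;-14 -0.6 -8 0 0 0 0;-13 -0.6 -8 0 0 0 0;-15 -0.7 -10 0 0 0 0;-15 -0.7 -11 0 0 0 0;-15 -0.7 -11 0 0 0 0;0 0 0 0 0 0 0'; python3 - <<'E'
from h import *
p,d=viewer.snapshot("scene");cv2.imwrite("pics/s2.png",p[60:340,60:440][:,:,::-1].repeat(2,0).repeat(2,1))
E
```

```text
t: 25.93
tcp_pos: [558.1, -49.1, 209.3]
tool_rot: [[0.046, -0.999, -0.001], [-0.999, -0.046, 0.0], [-0.001, 0.001, -1.0]]
ft_force: [-0.8, -0.1, -0.7]
opening: -0.5
gripper_force: 0.0
```

View pics/s2.png

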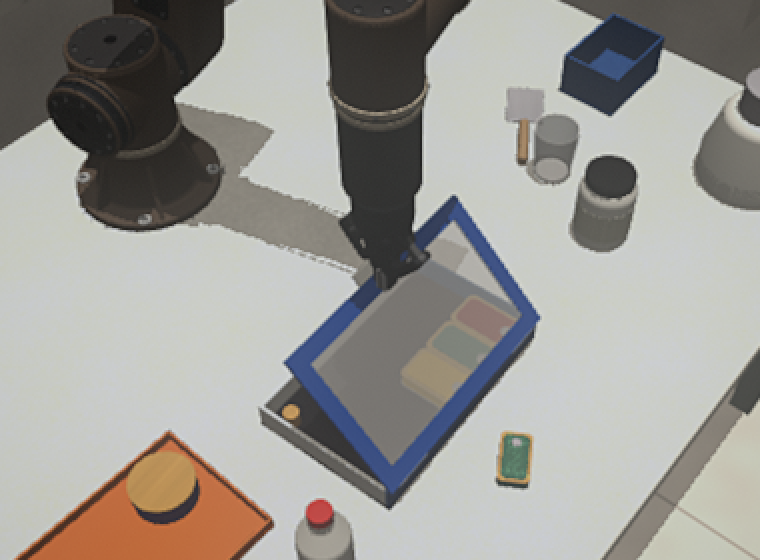

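The lid follows the finger and is at about 45°. The row is intact under it. Continue down to the tab.

```bash
python3 -m creep '-15 -0.7 -13 0 0 0 0;-14 -0.6 -14 0 0 0 0;-13 -0.6 -14 0 0 0 0;-9 -0.4 -13 0 0 0 0;-8 -0.4 -13 0 0 0 0;-8 -0.3 -12 0 0 0 0;-8 -0.3 -12 0 0 0 0;-6 0 -10 0 0 0 0;-5 0 -8 0 0 0 0;-4 0 -6 0 0 0 0;0 0 0 0 0 0 0'
```

```text
t: 26.9
tcp_pos: [470.5, -52.3, 94.0]
tool_rot: [[0.046, -0.999, -0.001], [-0.999, -0.046, -0.0], [0.0, 0.001, -1.0]]
ft_force: [-0.2, 0.5, -0.6]
opening: -0.1
gripper_force: 0.0
```

```bash
python3 -m creep '-2 0 -7 0 0 0 0;0 0 -6 0 0 0 0;0 0 -3 0 0 0 0;0 0 0 0 0 0 0'; python3 -m creep '0 0 -3 0 0 0 0;0 0 -2 0 0 0 0;0 0 0 0 0 0 0'
```

```text
t: 27.23
tcp_pos: [469.0, -52.3, 77.8]
tool_rot: [[0.046, -0.999, -0.001], [-0.999, -0.046, -0.0], [0.0, 0.001, -1.0]]
ft_force: [-0.4, 0.8, -0.6]
opening: -0.2
gripper_force: 0.0
t: 27.48
tcp_pos: [469.3, -52.4, 73.8]
tool_rot: [[0.046, -0.999, 0.0], [-0.999, -0.046, -0.0], [0.0, -0.0, -1.0]]
ft_force: [-0.5, 0.5, 4.3]
opening: 0.1
gripper_force: 2.1
```

Contact at the catch. Press on.

```bash
python3 -m creep '0 0 -2 0 0 0 0;0 0 -2 0 0 0 0;0 0 0 0 0 0 0'; python3 -m creep '0 0 -2 0 0 0 0;0 0 -2 0 0 0 0;0 0 0 0 0 0 0'
```

```text
t: 27.73
tcp_pos: [469.0, -52.4, 69.4]
tool_rot: [[0.046, -0.999, -0.0], [-0.999, -0.046, -0.0], [0.0, 0.0, -1.0]]
ft_force: [-0.3, 0.1, -0.1]
opening: -0.2
gripper_force: 0.0
t: 27.98
tcp_pos: [469.0, -52.3, 65.7]
tool_rot: [[0.046, -0.999, -0.0], [-0.999, -0.046, -0.0], [0.0, 0.0, -1.0]]
ft_force: [-3.1, -0.1, 6.7]
opening: -0.1
gripper_force: 2.9
```

```bash
python3 -m creep '0 0 -2 0 0 0 0;0 0 0 0 0 0 0;0 0 0 0 0 0 0'; python3 -m creep '0 0 -1 0 0 0 0;0 0 0 0 0 0 0'
```

```text
t: 28.23
tcp_pos: [469.2, -52.4, 65.3]
tool_rot: [[0.047, -0.999, 0.001], [-0.999, -0.047, -0.0], [0.0, -0.001, -1.0]]
ft_force: [-10.6, 2.9, 31.1]
opening: 0.1
gripper_force: 15.4
t: 28.4
tcp_pos: [469.2, -52.4, 65.2]
tool_rot: [[0.047, -0.999, 0.001], [-0.999, -0.047, -0.001], [0.001, -0.001, -1.0]]
ft_force: [-15.1, 3.9, 42.7]
opening: -0.5
gripper_force: 21.3
```

Hard stop at the shut height. Lift off, swing aside and verify.

```bash
python3 -m creep '0 0 8 0 0 0 0;0 0 30 0 0 0 0;0 0 38 0 0 0 0;0 0 38 0 0 0 0;0 0 38 0 0 0 0;0 35 0 0 0 0 0;0 38 0 0 0 0 0;0 38 0 0 0 0 0;0 38 0 0 0 0 0;0 38 0 0 0 0 0;0 38 0 0 0 0 0;0 38 0 0 0 0 0'; python3 -m creep '0 38 0 0 0 0 0;0 38 0 0 0 0 0;0 38 0 0 0 0 0;0 0 0 0 0 0 0'; python3 - <<'E'
from h import *
p,d=viewer.snapshot("top");P=cloud("top",d)
a=np.radians(2.5);R=np.array([[np.cos(a),-np.sin(a)],[np.sin(a),np.cos(a)]])
B=P.copy();B[...,:2]=(P[...,:2]-[580.5,-45])@R
for x0,x1 in((-130,-109),(-105,-85),(-60,-20),(20,60),(85,105)):
    for y0,y1 in ((-28,28),(140,165),(-165,-140)):
        m=(B[...,0]>x0)&(B[...,0]<x1)&(B[...,1]>y0)&(B[...,1]<y1)&(B[...,2]>0);print((x0,x1),(y0,y1),m.sum(),np.median(B[...,2][m]).round(1) if m.any() else "",end="; ")
    print()
# colour edges of tins under lid in box frame at z=30
hsv=cv2.cvtColor(p,cv2.COLOR_RGB2HSV)
for k,lo,hi in (("red",(0,50,40),(9,255,255)),("yel",(20,50,40),(38,255,255)),("grn",(45,30,30),(90,255,255)),("brass",(10,50,40),(22,255,255))):
    n_,l,st,ce=cv2.connectedComponentsWithStats(cv2.inRange(hsv,lo,hi))
    for i in range(1,n_):
        if st[i,4]<12: continue
        v,u=np.nonzero(l==i);q=np.array([atz("top",(x,y),30)[:2] for x,y in zip(u,v)]);q=(q-[580.5,-45])@R
        if abs(q[:,0].mean())<120 and abs(q[:,1].mean())<180: print(k,st[i,4],q.min(0).round(),q.max(0).round())
for t in("scene","top"):
    if t=="scene": viewer.snapshot(t)
    print(t,[(np.round(r["position"]),round(r["p"],2)) for r in spotter.recognise(t,"weight_mid")])
s=sensors.state();print(s["t"],np.round(s["tcp_pos"]),np.round(s["ft_force"],1))
E
```

```text
t: 29.4
tcp_pos: [468.5, 212.6, 214.3]
tool_rot: [[0.046, -0.999, 0.0], [-0.999, -0.046, 0.0], [-0.0, -0.0, -1.0]]
ft_force: [1.2, -0.3, 0.0]
opening: -0.2
gripper_force: 0.0
t: 29.73
tcp_pos: [469.2, 330.3, 213.5]
tool_rot: [[0.049, -0.999, 0.001], [-0.999, -0.049, 0.0], [-0.0, -0.001, -1.0]]
ft_force: [1.2, 0.1, 0.9]
opening: -0.3
gripper_force: 0.0
(-130, -109) (-28, 28) 121 50.9; (-130, -109) (140, 165) 28 1.9; (-130, -109) (-165, -140) 28 2.8; 
(-105, -85) (-28, 28) 128 51.6; (-105, -85) (140, 165) 48 51.5; (-105, -85) (-165, -140) 56 51.4; 
(-60, -20) (-28, 28) 234 50.4; (-60, -20) (140, 165) 114 51.2; (-60, -20) (-165, -140) 105 51.2; 
(20, 60) (-28, 28) 231 50.6; (20, 60) (140, 165) 104 51.0; (20, 60) (-165, -140) 99 51.2; 
(85, 105) (-28, 28) 108 51.5; (85, 105) (140, 165) 52 52.0; (85, 105) (-165, -140) 52 52.2; 
yel 323 [ 5. -8.] [85. 46.]
brass 335 [ 5. -8.] [85. 46.]Traceback (most recent call last):
  File "<stdin>", line 15, in <module>
  File "h.py", line 11, in atz
    e,d=ray(cam,uv,cal);return e+d*(z-e[2])/d[2]
        ~~~^^^^^^^^^^^^
  File "h.py", line 4, in ray
    c=cal or viewer.calibration(cam);K=np.array(c["camera_matrix"]);R=np.array(c["attitude"]);e=np.array(c["eye"])
             ~~~~~~~~~~~~~~~~~~^^^^^
ValueError: time passes only in moves, steps and waits
```

The lid is level at z≈51.5 from hinge to tab, so it is fully shut. Yellow is in place and the robot is clear of everything.

```bash
python3 -c "
from workcell import workorder
print(workorder.hand_in())"
```

```text
the job is handed in; nothing more can be done
None
```

I handed the job in at about 30 s: the three tins sit in a tight row against both blue walls, and the lid is snapped shut with the robot clear, but the last look under the shut lid only confirmed yellow, and I did not re-check the brass weight after closing.

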